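# Lock the slide holders on the shaker and start it

### The job

Get the shaker ready to run: press a fingertip on top of each slide holder that is there and draw it towards you along its lane until it lies fully against the front stop, without lifting it out, and lock it with a pin from the stand put upright through its eyelet into the hole below, fully home. When every holder is locked, and not before, swing the run lever right over to the rear. Leave the bottles and the tape where they are.

Things in the scene. Friction and masses are not known exactly. Their poses are not given: they have to be found in the camera images.
- shaker: Flat-bed slide shaker, fixed, 200 mm (x) x 246 (y) x 52 high. Origin: centre of its underside; its -x side is the front, towards the robot. Four open-topped lanes, 36.5 mm wide, run along x at y = +91, +45, -1 and -47 mm, floor at z = 46 mm, between ridges with tops at z = 52. Front stop: inner face at x = -86 mm, top z = 52. Rear wall at x = +84 mm.
- lane_a_hole (a point): Mouth of the lock hole in the floor of the lane at shaker y = +91 mm (leftmost, seen from its front), at shaker x = -73 mm, z = 46: 12 mm across, 24 deep. The eyelet of a holder lying against the front stop is right above it. Axes as the shaker's.
- holder_a_eye (a point): Eyelet (12 mm hole right through), at the top face, of a flat smooth slide holder 100 mm long x 34 x 8 thick, 90 g, in the lane of lane_a_hole; may be absent. Top 2 mm above the ridges: not graspable, but a fingertip pressed on it (5 to 10 N) draws it along. z up, +x to its rear: front edge 13 mm before this point, centre 37 and rear edge 87 behind. Starts 40 to 67 mm short of the stop.
- lane_b_hole (a point): Mouth of the lock hole in the floor of the lane at shaker y = +45 mm (second from left), at shaker x = -73 mm, z = 46: 12 mm across, 24 deep. The eyelet of a holder lying against the front stop is right above it. Axes as the shaker's.
- holder_b_eye (a point): Eyelet (12 mm hole right through), at the top face, of a flat smooth slide holder 100 mm long x 34 x 8 thick, 90 g, in the lane of lane_b_hole; may be absent. Top 2 mm above the ridges: not graspable, but a fingertip pressed on it (5 to 10 N) draws it along. z up, +x to its rear: front edge 13 mm before this point, centre 37 and rear edge 87 behind. Starts 40 to 67 mm short of the stop.
- lane_c_hole (a point): Mouth of the lock hole in the floor of the lane at shaker y = -1 mm (third from left), at shaker x = -73 mm, z = 46: 12 mm across, 24 deep. The eyelet of a holder lying against the front stop is right above it. Axes as the shaker's.
- holder_c_eye (a point): Eyelet (12 mm hole right through), at the top face, of a flat smooth slide holder 100 mm long x 34 x 8 thick, 90 g, in the lane of lane_c_hole; may be absent. Top 2 mm above the ridges: not graspable, but a fingertip pressed on it (5 to 10 N) draws it along. z up, +x to its rear: front edge 13 mm before this point, centre 37 and rear edge 87 behind. Starts 40 to 67 mm short of the stop.
- lane_d_hole (a point): Mouth of the lock hole in the floor of the lane at shaker y = -47 mm (rightmost, next to the lever), at shaker x = -73 mm, z = 46: 12 mm across, 24 deep. The eyelet of a holder lying against the front stop is right above it. Axes as the shaker's.
- holder_d_eye (a point): Eyelet (12 mm hole right through), at the top face, of a flat smooth slide holder 100 mm long x 34 x 8 thick, 90 g, in the lane of lane_d_hole; may be absent. Top 2 mm above the ridges: not graspable, but a fingertip pressed on it (5 to 10 N) draws it along. z up, +x to its rear: front edge 13 mm before this point, centre 37 and rear edge 87 behind. Starts 40 to 67 mm short of the stop.
- pin_1_grip (a point): Centre of the knob (20 mm across, 24 high) of a lock pin, 40 g, upright in the stand at first. All four are alike and fit any holder; one may be left over. Below the knob: an 8 mm neck, a collar 18 mm across whose underside is 24 mm below this point, a shank 8 mm across and 28 long, tapered tip 52 mm below this point. z up along the pin. Fully home, the collar sits on the holder's top.
- pin_2_grip (a point): Centre of the knob (20 mm across, 24 high) of a lock pin, 40 g, upright in the stand at first. All four are alike and fit any holder; one may be left over. Below the knob: an 8 mm neck, a collar 18 mm across whose underside is 24 mm below this point, a shank 8 mm across and 28 long, tapered tip 52 mm below this point. z up along the pin. Fully home, the collar sits on the holder's top.
- pin_3_grip (a point): Centre of the knob (20 mm across, 24 high) of a lock pin, 40 g, upright in the stand at first. All four are alike and fit any holder; one may be left over. Below the knob: an 8 mm neck, a collar 18 mm across whose underside is 24 mm below this point, a shank 8 mm across and 28 long, tapered tip 52 mm below this point. z up along the pin. Fully home, the collar sits on the holder's top.
- pin_4_grip (a point): Centre of the knob (20 mm across, 24 high) of a lock pin, 40 g, upright in the stand at first. All four are alike and fit any holder; one may be left over. Below the knob: an 8 mm neck, a collar 18 mm across whose underside is 24 mm below this point, a shank 8 mm across and 28 long, tapered tip 52 mm below this point. z up along the pin. Fully home, the collar sits on the holder's top.
- pin_stand: Pin stand, fixed block 50 mm (x) x 180 (y) x 36 high, with four 12 mm holes in a row along its y at -67.5, -22.5, +22.5 and +67.5 mm, in which the pins stand with their collars on its top. Origin: centre of its underside.
- run_lever (a joint): Run lever of the shaker: about 0 = leaning to the shaker's front (-x), off; 1.0 rad = swung over to its rear (+x), on. Stays where it is left; a few newtons at the tip move it.
- run_lever_tip (a point): Centre of the 26 mm ball on the run lever, 50 mm from the lever's pivot; the pivot axis runs along shaker y at shaker x = +20, y = -98, z = 46 mm. At joint value q the ball is at shaker x = 20 + 50 sin(q - 0.5) mm, z = 46 + 50 cos(q - 0.5) mm.
- buffer_bottle: Bystander: closed reagent bottle, 56 mm wide, 103 high, standing behind the pin stand. Origin at the centre of its foot.
- small_bottle: Bystander: small bottle, 34 mm wide, 68 high, standing behind the shaker. Origin at the centre of its foot.
- tape: Bystander: roll of label tape, 62 mm wide, 18 high, lying behind the shaker. Origin at the centre of its underside.

How it is judged:
On the way, in this order (a step that is already met when the one before it is completed fails the run):
1. every holder present lies against the front stop with a pin home through its eyelet (x of each of holder_a_eye, holder_b_eye, holder_c_eye, holder_d_eye in the frame of shaker below -0.068 m and ((horizontal distance between pin_1_grip and holder_a_eye below 0.009 m and z of pin_1_grip in the frame of holder_a_eye below 0.028 m and angle between pin_1_grip's own z axis and vertical below 0.2 rad) or (horizontal distance between pin_2_grip and holder_a_eye below 0.009 m and z of pin_2_grip in the frame of holder_a_eye below 0.028 m and angle between pin_2_grip's own z axis and vertical below 0.2 rad) or (horizontal distance between pin_3_grip and holder_a_eye below 0.009 m and z of pin_3_grip in the frame of holder_a_eye below 0.028 m and angle between pin_3_grip's own z axis and vertical below 0.2 rad) or (horizontal distance between pin_4_grip and holder_a_eye below 0.009 m and z of pin_4_grip in the frame of holder_a_eye below 0.028 m and angle between pin_4_grip's own z axis and vertical below 0.2 rad)) and ((horizontal distance between pin_1_grip and holder_b_eye below 0.009 m and z of pin_1_grip in the frame of holder_b_eye below 0.028 m and angle between pin_1_grip's own z axis and vertical below 0.2 rad) or (horizontal distance between pin_2_grip and holder_b_eye below 0.009 m and z of pin_2_grip in the frame of holder_b_eye below 0.028 m and angle between pin_2_grip's own z axis and vertical below 0.2 rad) or (horizontal distance between pin_3_grip and holder_b_eye below 0.009 m and z of pin_3_grip in the frame of holder_b_eye below 0.028 m and angle between pin_3_grip's own z axis and vertical below 0.2 rad) or (horizontal distance between pin_4_grip and holder_b_eye below 0.009 m and z of pin_4_grip in the frame of holder_b_eye below 0.028 m and angle between pin_4_grip's own z axis and vertical below 0.2 rad)) and ((horizontal distance between pin_1_grip and holder_c_eye below 0.009 m and z of pin_1_grip in the frame of holder_c_eye below 0.028 m and angle between pin_1_grip's own z axis and vertical below 0.2 rad) or (horizontal distance between pin_2_grip and holder_c_eye below 0.009 m and z of pin_2_grip in the frame of holder_c_eye below 0.028 m and angle between pin_2_grip's own z axis and vertical below 0.2 rad) or (horizontal distance between pin_3_grip and holder_c_eye below 0.009 m and z of pin_3_grip in the frame of holder_c_eye below 0.028 m and angle between pin_3_grip's own z axis and vertical below 0.2 rad) or (horizontal distance between pin_4_grip and holder_c_eye below 0.009 m and z of pin_4_grip in the frame of holder_c_eye below 0.028 m and angle between pin_4_grip's own z axis and vertical below 0.2 rad)) and ((horizontal distance between pin_1_grip and holder_d_eye below 0.009 m and z of pin_1_grip in the frame of holder_d_eye below 0.028 m and angle between pin_1_grip's own z axis and vertical below 0.2 rad) or (horizontal distance between pin_2_grip and holder_d_eye below 0.009 m and z of pin_2_grip in the frame of holder_d_eye below 0.028 m and angle between pin_2_grip's own z axis and vertical below 0.2 rad) or (horizontal distance between pin_3_grip and holder_d_eye below 0.009 m and z of pin_3_grip in the frame of holder_d_eye below 0.028 m and angle between pin_3_grip's own z axis and vertical below 0.2 rad) or (horizontal distance between pin_4_grip and holder_d_eye below 0.009 m and z of pin_4_grip in the frame of holder_d_eye below 0.028 m and angle between pin_4_grip's own z axis and vertical below 0.2 rad))), for 0.2 s.
2. the run lever is swung over to the rear (value of joint run_lever above 0.8 rad), for 0.2 s.
At the end, for the whole second after the job is handed in: Every holder present lies within 5 mm of the front stop, with a pin upright (within 0.2 rad) through its eyelet and home (knob centre less than 28 mm above the holder's top, within 9 mm of the eyelet sideways); the run lever stands beyond 0.8 rad; the bottles stand still (all of step 1 and value of joint run_lever above 0.8 rad and linear speed of each of buffer_bottle, small_bottle below 0.02 m/s); the robot touches nothing.
It fails at once if a holder is lifted out of its lane (eyelet's top higher than 80 mm) (height (world z) of any of holder_a_eye, holder_b_eye, holder_c_eye, holder_d_eye above 0.08 m).
It fails at once if a bottle or the tape is moved by more than 3 cm (distance of any of buffer_bottle, small_bottle, tape from where it was at the start of the episode above 0.03 m).
Of holder_a, holder_b, holder_c, holder_d only 3 to 4 are there at a start; the rules pass over those that are not, and their reading is None.
At some moment in a run one of holder_a, holder_b, holder_c, holder_d may be knocked a few centimetres aside while the robot is not near it.
It also fails if it takes over 210 s, if anything falls off the work surface, if the arm or the gripper's body presses on something with over 40 N, if the wrist force passes 120 N, or if a joint passes its speed limit or range.

### The arm

A 7-joint arm with a two-finger parallel gripper is mounted at the origin on a cart in front of the work surface, level with it; the furniture and walls round the work are solid. World frame = base frame: x ahead of the robot, y to its left, z up, the work surface at z = 0. Lengths are in m, angles in rad, forces in N, time in s.
With the tool pointing down it reaches from about 0.35 to 0.9 m from the base axis. Payload 8.1 kg.
Tool frame: the origin (TCP) lies between the finger pads; the fingertips stand ahead of it and the grasp point (between the pads) is the TCP (arm.nose_length is the z of the fingertips in the tool frame, in m); z points along the fingers, y is the line along which they close (so a half turn about z gives the same grasp; the last joint's range is limited). The gripper opens to 92 mm and grips with 3 to 60 N. Pads are 19 mm wide; open, the fingers measure 130 mm over their backs; the gripper's body (75 mm by 190 mm) begins 47 mm behind the grasp point.
Start: joints at [1.076, 0.434, 0.025, 1.573, -0.012, 1.134, -0.075], TCP at [0.239, -0.578, 0.246] pointing down, gripper open.
Joint ranges: [-2.62, 2.62], [-0.44, 2.09], [-1.27, 1.32], [0.08, 2.57], [-1.32, 4.46], [0.12, 2], [-2.74, 2.74]. Speed limits (rad/s): [2.22, 2.22, 3.01, 3.01, 3.14, 3.14, 3.14].

### API

Orientations are given as a rotation vector (axis times angle).
In Python, from cell import sensors, optics, arm gives the robot as it stands.
- The arm moves only by the tool arm_command, never from a script. Its argument "deltas" is one flat list of numbers, 7 for each row, row after row: the turn, a rotation vector about the world's x, y, z as a fraction of full scale, then the shift along the world's x, y, z as a fraction of full scale, then the finger opening in mm, from 0 to 91.8. In form: [wx, wy, wz, dx, dy, dz, fingers, wx, wy, wz, dx, dy, dz, fingers, ...]. A call has 1 to 20 rows; each row is the pose to reach, as a shift and turn from the pose commanded when the call began; what a row does not reach only later rows make up. Full scale, the value 1, is 1 m for a shift and 90 degrees for a turn. A row lasts 1/10 s, in which the tool goes at most 50 mm and 8.59 degrees, less where a joint would pass 70% of its speed; a pose out of reach is approached as far as the arm can. A call with a number of a shift or a turn outside -1 to 1 is refused whole. A call with a gripper value outside its range is refused whole. The fingers move at their own pace and stop on an object; "force" is the grip in N (left out, the last holds). Time passes only in rows, so rows that repeat a pose let the fingers close. It gives the time, the measured TCP pose, the force, the opening and the grip force at its end, in the units of the state.
- sensors.observe(): the state, without advancing time (a new reading comes with each control period).
- optics.get_image(name): name is "side" or "top"; returns the picture (400x640x3 uint8, blue, green, red); there is no depth.
- optics.calibration(name): a dict with "camera_matrix" (3x3 intrinsics, pixels), "rvec" (rotation vector, rad) and "tvec" (3), from world to camera coordinates, as OpenCV has them. Camera axes: x right, y down, z forward; pixel columns grow to the right and rows downward; lengths in m; the calibration is good to about 2 mm. A picture is of the moment at which its call begins. calibration takes no time and is no camera call.
- arm.sign_off(): hands the job in; it is judged then, once.
The state is a dict: "clock": time; "joints": joint angles; "dq": joint speeds; "joint_efforts": joint torques, N m; "position": TCP position; "ee_rot": TCP orientation; "force": force on the tool from outside, world axes, zero at the start; "ft_torque": the same for the moment, N m; "width": opening from 0.0 (shut) to 1.0 (fully open); "gripper_force": force on a finger pad.
Only numpy, scipy, OpenCV 4.12 (cv2) and the standard library are available. Lean on these libraries where they do the work, as an engineer would, in place of code of your own. Each camera call takes 0.05 s, during which the arm holds its last target. There are 200 camera calls.

## Working session

There is one attempt and no reset: what is moved stays moved. The work goes in short steps, Python scripts to look and compute and a tool call to move; the robot and the scene stay as the last step left them, time stands still between calls to the robot, and variables do not carry over. Pictures are saved under pics/ and viewed, at most 14 in all, crops included, and the job is handed in when it is done.

Besides the shell and the picture viewer there is one more tool, called after "Call:" as name(argument=value, ...), one argument or row to a line, values as JSON. arm_command: Moves the arm, as the interface text tells. Its arguments: {"type":"object","properties":{"deltas":{"type":"array","items":{"type":"number"}},"force":{"type":"number"}},"required":["deltas"]}

```bash
mkdir -p pics; ls; cat > h.py <<'E'
import numpy as np, cv2
from cell import sensors, optics, arm
def cal(n):
    c=optics.calibration(n);K=np.array(c["camera_matrix"],float);r=np.array(c["rvec"],float);t=np.array(c["tvec"],float).reshape(3)
    return K,r,t
def proj(n,P):
    K,r,t=cal(n);return cv2.projectPoints(np.array(P,float).reshape(-1,1,3),r,t,K,None)[0].reshape(-1,2)
def ray(n,uv,z):
    K,r,t=cal(n);R=cv2.Rodrigues(r)[0];o=-R.T@t
    uv=np.array(uv,float).reshape(-1,2);d=np.c_[uv,np.ones(len(uv))]@np.linalg.inv(K).T@R
    return o+d*((z-o[2])/d[:,2])[:,None]
def snap(n,name):
    im=optics.get_image(n);cv2.imwrite(f"pics/{name}.png",im);return im
E
python3 - <<'E'
from h import *
for n in("side","top"):
    snap(n,n+"0");K,r,t=cal(n);print(n,K.round(1).tolist(),(-cv2.Rodrigues(r)[0].T@t).round(3))
s=sensors.observe();print(s,arm.nose_length)
E
```

```text
pics
side [[374.2, 0.0, 315.8], [0.0, 374.2, 194.8], [0.0, 0.0, 1.0]] [ 0.41  -0.794  0.582]
top [[421.2, 0.0, 320.3], [0.0, 421.2, 197.6], [0.0, 0.0, 1.0]] [ 0.39  -0.13   1.085]
{'clock': 0.1, 'joints': array([ 1.07639889,  0.43511356,  0.02497927,  1.57398907, -0.01158018,
        1.13402564, -0.0750937 ]), 'dq': array([ 0.00039082, -0.00089824,  0.00031454, -0.00044909, -0.00034107,
       -0.00197207,  0.00010873]), 'joint_efforts': array([ 3.96025629e-03, -6.69126034e+01,  9.89037193e-01, -3.15144861e+01,
       -6.02786243e-02,  3.73723812e-02,  6.33134573e-05]), 'position': array([ 0.23843606, -0.57726414,  0.2450548 ]), 'ee_rot': array([-3.08021899e+00, -6.11154668e-01,  6.47867437e-04]), 'force': array([-0.32954746, -0.5279385 , -0.45461292]), 'ft_torque': array([-0.05518273, -0.01231816,  0.02794027]), 'gripper_force': 0.0, 'width': 0.9991848406555719} 0.019
```

View pics/top0.png

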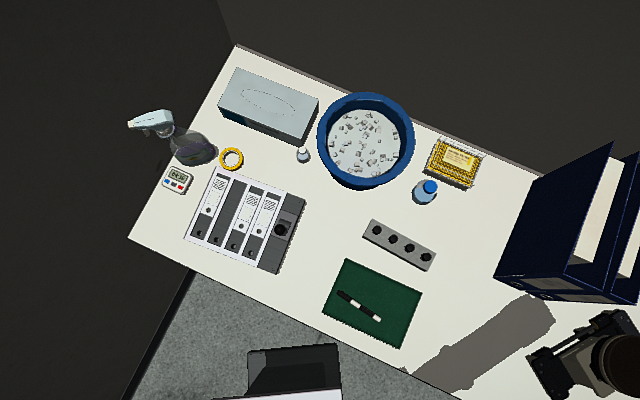

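View pics/side0.png

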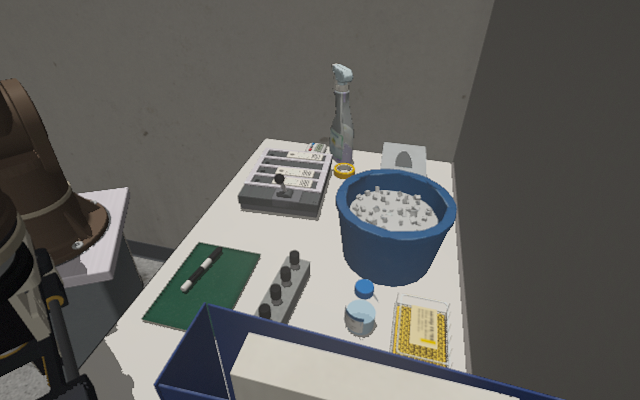

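The top view shows the shaker around (245,220) with four lanes, the stand around (398,244) with 4 dark knobs, the blue-capped bottle at (425,190), the small bottle at (303,155) and the tape at (231,158). I'll enlarge the shaker and stand.

```bash
python3 - <<'E'
import cv2,numpy as np
t=cv2.imread("pics/top0.png");s=cv2.imread("pics/side0.png")
a=cv2.resize(t[160:285,175:315],None,fx=4.2,fy=4.2,interpolation=cv2.INTER_CUBIC);cv2.imwrite("pics/z1.png",a)
b=cv2.resize(t[210:280,350:450],None,fx=4,fy=4,interpolation=cv2.INTER_CUBIC)
c=cv2.resize(s[130:225,230:345],None,fx=4,fy=4,interpolation=cv2.INTER_CUBIC)
w=np.zeros((max(280,380),400+460,3),np.uint8);w[:280,:400]=b;w[:380,400:]=c;w=cv2.resize(w,(800,int(380*800/860)));cv2.imwrite("pics/z2.png",w)
E
```

```text
(no output)
```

View pics/z1.png

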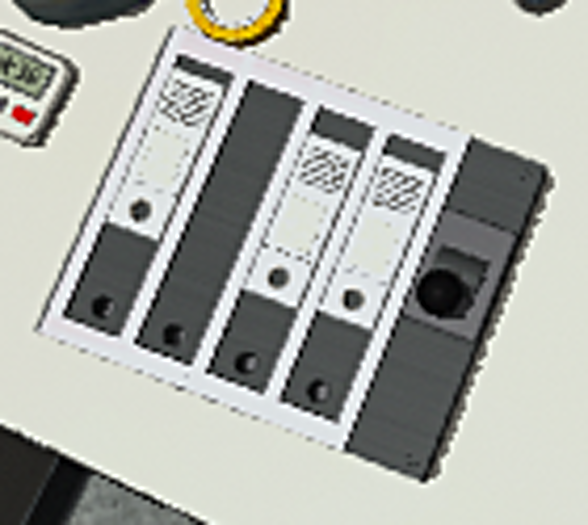

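View pics/z2.png

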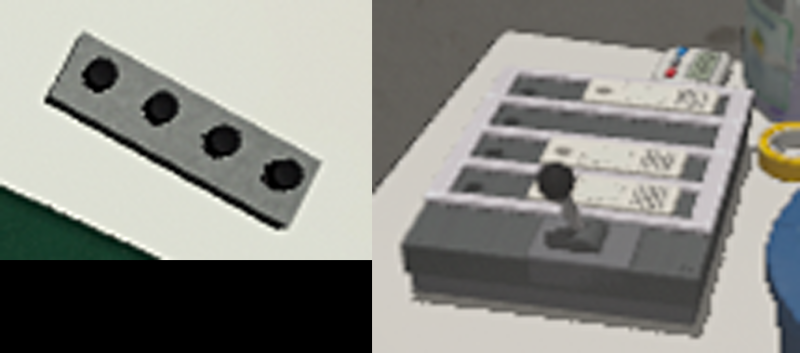

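Holders are in lanes a, c and d; lane b is empty. In z1 the holes are at a(102,306), b(172,335), c(246,362), d(319,391) and the eyelets at a(141,210), c(278,277), d(353,299). The lever ball is at (440,292). In z2 the knobs are at (100,75), (160,107), (221,141), (282,174).

```bash
python3 - <<'E'
from h import *
t=cv2.imread("pics/top0.png");s=cv2.imread("pics/side0.png")
Z=lambda p:[(175+(x+.5)/4.2-.5,160+(y+.5)/4.2-.5) for x,y in p]
holes=ray("top",Z([(102,306),(172,335),(246,362),(319,391)]),.046)[:,:2]
cor=ray("top",Z([(38,330),(175,25),(548,163),(427,480)]),.052)[:,:2]
eyes=ray("top",Z([(141,210),(278,277),(353,299)]),.054)[:,:2]
L=np.array([[-.073,.091],[-.073,.045],[-.073,-.001],[-.073,-.047],[-.1,.123],[.1,.123],[.1,-.123],[-.1,-.123]])
W=np.r_[holes,cor]
def fit(L,W):
    lc,wc=L.mean(0),W.mean(0);H=(L-lc).T@(W-wc);a=np.arctan2(H[0,1]-H[1,0],H[0,0]+H[1,1])
    R=np.array([[np.cos(a),-np.sin(a)],[np.sin(a),np.cos(a)]]);return R,wc-R@lc,a
for i in (slice(0,8),slice(0,4),slice(4,8)):
    R,o,a=fit(L[i],W[i]);print("shaker",o.round(4),a,"res mm",((W-(L@R.T+o))@R*1e3).round(1).tolist(),"eyes loc",((eyes-o)@R*1e3).round(1).tolist())
# knobs: top z of stand=36, knob centre .060, knob top .072
g=t.max(2)
m=(g[210:280,350:450]<55).astype(np.uint8)
n,lab,st,ce=cv2.connectedComponentsWithStats(m)
k=[]
for i in range(1,n):
    if 20<st[i,4]<200: print(st[i],ce[i]+[350,210]);k.append(ce[i]+[350,210])
f=.93023*4
zk=[(350+(x/f*1+.0)-.4,210+y/f-.4) for x,y in [(100,75),(160,107),(221,141),(282,174)]]
kp=ray("top",zk,.068)[:,:2]; print("knob",kp.round(4).tolist(), np.linalg.norm(np.diff(kp,axis=0),axis=1))
if len(k)>=4: print(ray("top",k,.066)[:,:2].round(4).tolist())
gs=s.max(2);m=(gs<60).astype(np.uint8)[240:330,250:320]
n,lab,st,ce=cv2.connectedComponentsWithStats(m);print("side",[(st[i].tolist(),(ce[i]+[250,240]).round(1).tolist()) for i in range(1,n) if st[i,4]>20])
P=np.c_[kp,np.full(4,.06)];print("proj side",proj("side",P).round(1).tolist())
E
```

```text
shaker [0.5741 0.0407] -0.45308848730507334 res mm [[0.0, 1.9], [-1.0, 2.4], [-0.1, 1.5], [-0.4, 0.9], [0.7, -2.8], [-0.9, -2.8], [-0.0, 0.7], [1.6, -1.9]] eyes loc [[-12.7, 92.4], [-20.7, 0.9], [-17.0, -45.3]]
shaker [0.5745 0.0423] -0.4540410106063875 res mm [[0.3, 0.2], [-0.6, 0.7], [0.3, -0.2], [-0.0, -0.8], [1.0, -4.5], [-0.6, -4.3], [0.5, -0.9], [2.1, -3.6]] eyes loc [[-12.4, 90.7], [-20.3, -0.8], [-16.6, -47.0]]
shaker [0.5737 0.039 ] -0.4483309237313141 res mm [[0.1, 4.0], [-1.1, 4.5], [-0.4, 3.5], [-1.0, 3.0], [0.9, -0.6], [-0.6, -1.5], [-1.0, 1.9], [0.7, 0.3]] eyes loc [[-12.6, 94.1], [-21.0, 2.7], [-17.6, -43.5]]
[22 16 10  9 64] [376.5    229.8125]
[38 25 10  9 64] [392.796875 238.796875]
[ 12  26  64  35 121] [393.0661157 253.2231405]
[54 34 11  9 68] [409.13235294 247.63235294]
[70 43 12  8 75] [425.32       256.61333333]
[  0  50  42  20 145] [368.69655172 270.35862069]
knob [[0.5141, -0.2797], [0.4898, -0.3162], [0.4644, -0.3528], [0.4398, -0.3891]] [0.04377442 0.0445514  0.04387117]
[[0.5142, -0.2801], [0.4889, -0.3169], [0.4543, -0.3132], [0.4641, -0.3535], [0.4393, -0.3894], [0.4191, -0.2501]]
side [([40, 12, 9, 13, 66], [294.1, 259.1]), ([31, 28, 9, 14, 74], [285.1, 275.9]), ([21, 45, 10, 15, 127], [275.3, 292.2]), ([9, 64, 12, 15, 141], [264.5, 311.0])]
proj side [[292.5, 257.2], [284.0, 273.2], [274.1, 291.1], [263.5, 310.7]]
```

```bash
cat >> h.py <<'E'
O=np.array([.5745,.0423]);A=-.454;RS=np.array([[np.cos(A),-np.sin(A)],[np.sin(A),np.cos(A)]])
def w(x,y): return O+RS@np.array([x,y])/1e3
def loc(p): return (np.asarray(p)[...,:2]-O)@RS*1e3
E
python3 - <<'E'
from h import *
p=sensors.observe()["position"]
for n,x,y in (("a",27.5,91),("c",19.5,-1),("d",23,-47)): print(n,w(x,y).round(4),(w(x,y)-p[:2]).round(4))
print("spray base",loc(ray("top",[(200,155)],0.0)).round(0),"lane dir",RS[:,0].round(4))
Z=[(175+(x+.5)/4.2-.5,160+(y+.5)/4.2-.5) for x,y in [(440,292)]]
print("ball loc",loc(ray("top",Z,.09)).round(1))
# side check of holes
z2=lambda x,y:(230+(x/.93023-400)/4,130+y/.93023/4)
for nm,x,y,z in(("eye a",600,91,.054),("eye c",562,154,.054),("eye d",545,186,.054),("hole d",469,188,.046)): print(nm,loc(ray("side",[z2(x,y)],z)).round(1))
E
```

```text
a [0.6391 0.112 ] [0.4007 0.6893]
c [0.5916 0.0328] [0.3532 0.6101]
d [ 0.5746 -0.01  ] [0.3361 0.5672]
spray base [[120. 189.]] lane dir [ 0.8987 -0.4386]
ball loc [[  2.1 -98. ]]
eye a [[-12.4  89.6]]
eye c [[-17.8  -5.1]]
eye d [[-18.6 -47.9]]
hole d [[-73.5 -49.2]]
```

Call:
arm_command(
  deltas=[0,0,0,0.03,0.15,0,0,0,0,0,0.03,0.15,0,0,0,0,0,0.06,0.3,0,0,0,0,0,0.06,0.3,0,0,0,0,0,0.06,0.3,0,0,0,0,0.2,0.2,0.5,0,0,0,0,0.4616,0.4007,0.6893,0,0,0,0,0.4616,0.4007,0.6893,0,0,0,0,0.4616,0.4007,0.6893,0,0,0,0,0.4616,0.4007,0.6893,0,0,0,0,0.4616,0.4007,0.6893,0,0,0,0,0.4616,0.4007,0.6893,0,0,0,0,0.4616,0.4007,0.6893,0,0,0,0,0.4616,0.4007,0.6893,0,0,0,0,0.4616,0.4007,0.6893,-0.1,0,0,0,0.4616,0.4007,0.6893,-0.1,0,0,0,0.4616,0.4007,0.6893,-0.1,0,0,0,0.4616,0.4007,0.6893,-0.1,0,0,0,0.4616,0.4007,0.6893,-0.1,0,0,0,0.4616,0.4007,0.6893,-0.1,0],
)

```text
clock: 2.1
position: [0.6393, 0.1106, 0.1463]
ee_rot: [2.664, 1.663, -0.0]
force: [0.4, -0.2, 1.3]
width: 0.004
gripper_force: 0.0
```

Call:
arm_command(
  deltas=[0,0,0,0,0.001,-0.04,0,0,0,0,0,0.001,-0.066,0,0,0,0,0,0.001,-0.069,0,0,0,0,0,0.001,-0.072,0,0,0,0,0,0.001,-0.072,0,0,0,0,0,0.001,-0.074,0,0,0,0,0,0.001,-0.074,0],
)

```text
clock: 2.8
position: [0.6405, 0.1127, 0.0734]
ee_rot: [2.664, 1.663, 0.004]
force: [1.1, -0.4, 4.2]
width: 0.005
gripper_force: 2.5
```

Call:
arm_command(
  deltas=[0,0,0,0,0,-0.001,0,0,0,0,0,0,-0.001,0,0,0,0,0,0,-0.001,0],
)

```text
clock: 3.1
position: [0.6407, 0.1129, 0.0734]
ee_rot: [2.663, 1.663, 0.005]
force: [-2.7, -1.1, 14.8]
width: 0.004
gripper_force: 6.9
```

Call:
arm_command(
  deltas=[0,0,0,0,0,0.0005,0,0,0,0,-0.0045,0.0022,0.0005,0,0,0,0,-0.009,0.0044,0.0005,0,0,0,0,-0.0135,0.0066,0.0005,0,0,0,0,-0.018,0.0088,0.0005,0,0,0,0,-0.0225,0.011,0.0005,0],
)

```text
clock: 3.7
position: [0.6187, 0.124, 0.0734]
ee_rot: [2.663, 1.663, 0.007]
force: [1.4, 0.1, 7.6]
width: 0.008
gripper_force: 3.8
```

Call:
arm_command(
  deltas=[0,0,0,-0.0045,0.0022,-0.0001,0,0,0,0,-0.009,0.0044,-0.0001,0,0,0,0,-0.0135,0.0066,-0.0001,0,0,0,0,-0.018,0.0088,-0.0001,0,0,0,0,-0.0225,0.011,-0.0001,0,0,0,0,-0.027,0.0132,-0.0001,0,0,0,0,-0.0315,0.0154,-0.0001,0,0,0,0,-0.036,0.0175,-0.0001,0],
)

```text
clock: 4.5
position: [0.5832, 0.1415, 0.0734]
ee_rot: [2.663, 1.663, 0.008]
force: [3.3, -1.9, 8.1]
width: 0.007
gripper_force: 4.0
```

```bash
python3 - <<'E'
from h import *
t=snap("top","t1");s=snap("side","s1")
print(loc(sensors.observe()["position"]),sensors.observe()["force"])
a=cv2.resize(t[160:285,175:315],None,fx=3.2,fy=3.2,interpolation=cv2.INTER_CUBIC)
c=cv2.resize(s[130:225,230:345],None,fx=3,fy=3,interpolation=cv2.INTER_CUBIC)
w_=np.zeros((400,448+345,3),np.uint8);w_[:,:448]=a;w_[:285,448:]=c;cv2.imwrite("pics/z3.png",w_)
E
```

```text
[-36.55220614  93.03538594] [ 0.3867459   0.34060307 10.31572007]
```

View pics/z3.png

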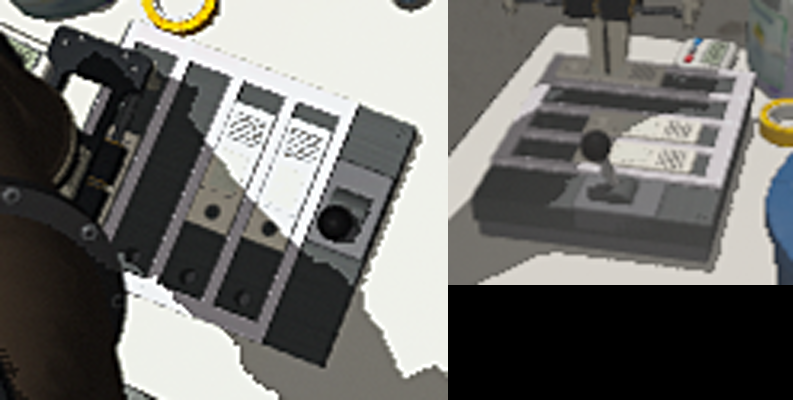

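The top part of z3 is hidden by the arm. The side part shows holder a under the finger, now at the lane's front, and its rear gap shows dark. I'll nudge it another 5 mm to confirm the stop.

Call:
arm_command(
  deltas=[0,0,0,-0.002,0.001,-0.0001,0,0,0,0,-0.0045,0.0022,-0.0001,0],
)

```text
clock: 4.8
position: [0.5791, 0.1435, 0.0733]
ee_rot: [2.663, 1.662, 0.009]
force: [3.6, -2.4, 9.1]
width: 0.004
gripper_force: 4.4
```

Call:
arm_command(
  deltas=[0,0,0,0,0,0.03,0,0,0,0,0.02,-0.06,0.05,0,0,0,0,0.0159,-0.116,0.05,0,0,0,0,0.0159,-0.116,0.05,0,0,0,0,0.0159,-0.116,0.05,0,0,0,0,0.0159,-0.116,0.02,0,0,0,0,0.0159,-0.116,0.01,0,0,0,0,0.0159,-0.116,0.005,0],
)

```text
clock: 5.6
position: [0.5914, 0.0283, 0.0752]
ee_rot: [-2.662, -1.666, 0.002]
force: [-0.1, 1.1, 1.0]
width: 0.005
gripper_force: 0.0
```

```bash
python3 - <<'E'
from h import *
s=sensors.observe();print(s["position"],loc(s["position"]),s["force"],(w(19.5,-1)-s["position"][:2]).round(4))
t=snap("side","s2")
E
```

```text
[0.59140582 0.02825062 0.07516244] [21.35481182 -5.21190141] [-0.08604843  1.07929977  0.96420123] [0.0002 0.0046]
```

Call:
arm_command(
  deltas=[0,0,0,0,0.0046,0,0,0,0,0,0,0.0046,-0.003,0,0,0,0,0,0.0046,-0.004,0,0,0,0,0,0.0046,-0.0047,0,0,0,0,0,0.0046,-0.0047,0],
)

```text
clock: 6.15
position: [0.5934, 0.033, 0.0733]
ee_rot: [2.663, 1.665, 0.005]
force: [-2.9, 0.9, 13.1]
width: 0.003
gripper_force: 6.5
```

Call:
arm_command(
  deltas=[0,0,0,0,0,0.0004,0,0,0,0,-0.0045,0.0022,0.0004,0,0,0,0,-0.009,0.0044,0.0004,0,0,0,0,-0.0135,0.0066,0.0004,0,0,0,0,-0.018,0.0088,0.0004,0,0,0,0,-0.0225,0.011,0.0004,0],
)

```text
clock: 6.75
position: [0.5715, 0.0432, 0.0734]
ee_rot: [2.663, 1.663, 0.006]
force: [1.6, -0.0, 6.6]
width: 0.002
gripper_force: 3.4
```

Call:
arm_command(
  deltas=[0,0,0,-0.0045,0.0022,-0.0001,0,0,0,0,-0.009,0.0044,-0.0001,0,0,0,0,-0.0135,0.0066,-0.0001,0,0,0,0,-0.018,0.0088,-0.0001,0,0,0,0,-0.0225,0.011,-0.0001,0,0,0,0,-0.027,0.0132,-0.0001,0,0,0,0,-0.0315,0.0154,-0.0001,0],
)

```text
clock: 7.45
position: [0.5404, 0.0586, 0.0734]
ee_rot: [2.663, 1.663, 0.007]
force: [3.3, -1.2, 7.4]
width: 0.002
gripper_force: 3.6
```

Call:
arm_command(
  deltas=[0,0,0,-0.002,0.001,-0.0002,0,0,0,0,-0.0045,0.0022,-0.0002,0],
)

```text
clock: 7.65
position: [0.5364, 0.0607, 0.0733]
ee_rot: [2.662, 1.663, 0.008]
force: [3.2, -1.5, 8.0]
width: 0.003
gripper_force: 4.2
```

Call:
arm_command(
  deltas=[0,0,0,0,0,0.03,0,0,0,0,0.02,-0.04,0.04,0,0,0,0,0.038,-0.071,0.03,0,0,0,0,0.038,-0.071,0.005,0,0,0,0,0.038,-0.071,0.002,0,0,0,0,0.038,-0.071,0.002,0],
)

```text
clock: 8.25
position: [0.5721, -0.0107, 0.0737]
ee_rot: [2.664, 1.664, 0.0]
force: [-0.3, -0.0, -0.8]
width: 0.005
gripper_force: 0.0
```

```bash
python3 - <<'E'
from h import *
s=sensors.observe();print(s["position"],loc(s["position"]),s["force"],(w(23,-47)-s["position"][:2]).round(4))
E
```

```text
[ 0.57206232 -0.0106619   0.0737469 ] [ 21.0364305  -48.66594451] [-0.27720958 -0.04030713 -0.76357456] [0.0025 0.0006]
```

Local (21,−48.7) is fine. Press, then drag.

Call:
arm_command(
  deltas=[0,0,0,0,0.001,-0.001,0,0,0,0,0,0.001,-0.0018,0,0,0,0,0,0.001,-0.0018,0],
)

```text
clock: 8.55
position: [0.5718, -0.0095, 0.0733]
ee_rot: [2.663, 1.664, 0.0]
force: [-3.8, -3.8, 15.7]
width: 0.007
gripper_force: 7.7
```

Call:
arm_command(
  deltas=[0,0,0,0,0,0.0007,0,0,0,0,-0.0045,0.0022,0.0006,0,0,0,0,-0.009,0.0044,0.0005,0,0,0,0,-0.0135,0.0066,0.0005,0,0,0,0,-0.018,0.0088,0.0005,0,0,0,0,-0.0225,0.011,0.0005,0],
)

```text
clock: 9.15
position: [0.5501, 0.0016, 0.0733]
ee_rot: [2.663, 1.664, 0.003]
force: [0.9, -4.3, 9.5]
width: 0.001
gripper_force: 4.3
```

Call:
arm_command(
  deltas=[0,0,0,-0.0045,0.0022,-0.0001,0,0,0,0,-0.009,0.0044,-0.0001,0,0,0,0,-0.0135,0.0066,-0.0001,0,0,0,0,-0.018,0.0088,-0.0001,0,0,0,0,-0.0225,0.011,-0.0001,0,0,0,0,-0.027,0.0132,-0.0001,0,0,0,0,-0.0315,0.0154,-0.0001,0,0,0,0,-0.036,0.0176,-0.0001,0],
)

```text
clock: 9.95
position: [0.5147, 0.0198, 0.0733]
ee_rot: [2.662, 1.664, 0.005]
force: [2.4, -1.5, 7.0]
width: 0.004
gripper_force: 3.9
```

Call:
arm_command(
  deltas=[0,0,0,0,0,0.05,0,0,0,0,0,0,0.08,0,0,0,0,0,-0.1,0.08,50,0,0,-0.093,0,-0.3,0.08,50,0,0,-0.093,0,-0.3,0.08,50,0,0,-0.093,0,-0.3,0.08,50,0,0,-0.093,0,-0.3,0.08,50,0,0,-0.093,0,-0.3,0.06,50,0,0,-0.093,0,-0.3,0.06,50,0,0,-0.093,0,-0.3,0.06,50,0,0,-0.093,0,-0.3,0.06,50,0,0,-0.093,0,-0.3,0.06,50],
)

```text
clock: 11.15
position: [0.514, -0.2785, 0.1326]
ee_rot: [-2.776, -1.47, -0.002]
force: [-0.1, -0.3, 1.7]
width: 0.542
gripper_force: 0.0
```

```bash
python3 - <<'E'
from h import *
st=sensors.observe();print(st["position"],st["width"])
t=snap("top","t3");s=snap("side","s3")
a=cv2.resize(t[160:285,175:315],None,fx=3.2,fy=3.2,interpolation=cv2.INTER_CUBIC)
c=cv2.resize(s[200:330,230:345],None,fx=3,fy=3,interpolation=cv2.INTER_CUBIC)
w_=np.zeros((400,448+345,3),np.uint8);w_[:,:448]=a;w_[:390,448:]=c;cv2.imwrite("pics/z4.png",w_)
print("tips",proj("side",[st["position"]-[0,0,.019]]),proj("side",[[.5142,-.2799,.06]]))
E
```

```text
[ 0.51397468 -0.27854118  0.13255418] 0.542347302472382
tips [[291.62980735 236.17925127]] [[292.56635315 257.27868476]]
```

View pics/z4.png

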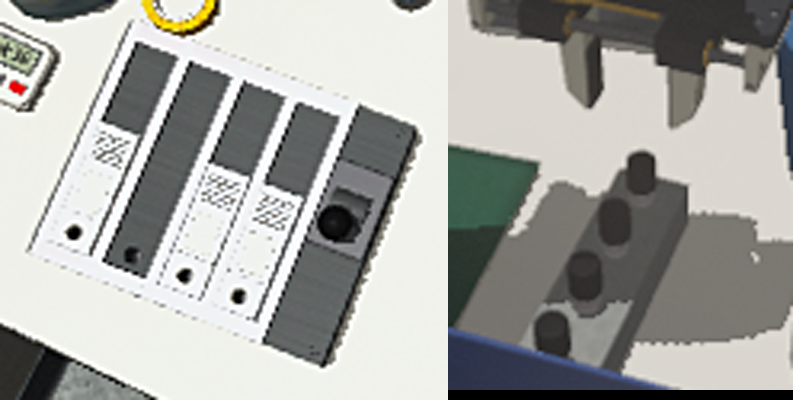

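z4 shows all three holders at the front: eyelets at (74,232), (184,276), (238,296). The fingers straddle the first knob at (642,173).

Call:
arm_command(
  deltas=[0,0,0,0.0005,-0.001,-0.03,50,0,0,0,0.0005,-0.001,-0.05,50,0,0,0,0.0005,-0.001,-0.066,50,0,0,0,0.0005,-0.001,-0.066,50],
)

```text
clock: 11.65
position: [0.5127, -0.2804, 0.0644]
ee_rot: [-2.775, -1.466, 0.003]
force: [-0.3, 0.3, 0.4]
width: 0.545
gripper_force: 0.0
```

Call:
arm_command(
  deltas=[0,0,0,0,0,0,10,0,0,0,0,0,0,10,0,0,0,0,0,0,10,0,0,0,0,0,0,10,0,0,0,0,0,0,10,0,0,0,0,0,0,10],
  force=20,
)

```text
clock: 12.25
position: [0.5141, -0.282, 0.0666]
ee_rot: [2.778, 1.465, 0.001]
force: [-1.1, 0.4, 6.7]
width: 0.211
gripper_force: 20.0
```

Call:
arm_command(
  deltas=[0,0,0,0,0,0.03,10,0,0,0,0,0,0.06,10,0,0,0,0,0,0.1,10,0,0,0,0,0,0.135,10],
)

```text
clock: 12.65
position: [0.5135, -0.2817, 0.2026]
ee_rot: [-2.779, -1.466, -0.0]
force: [-0.3, 0.3, -0.1]
width: 0.212
gripper_force: 20.0
```

```bash
python3 - <<'E'
from h import *
st=sensors.observe();print(st["position"],st["width"],st["gripper_force"])
Z=[(175+(x+.5)/3.2-.5,160+(y+.5)/3.2-.5) for x,y in [(74,232),(184,276),(238,296)]]
e=ray("top",Z,.054);print(e.round(4),loc(e).round(1))
t=cv2.imread("pics/t3.png").max(2).astype(float)
for u,v in Z:
    x0,y0=int(round(u)),int(round(v));wd=np.clip(130-t[y0-3:y0+4,x0-3:x0+4],0,None);yy,xx=np.mgrid[y0-3:y0+4,x0-3:x0+4]
    c=((wd*xx).sum()/wd.sum(),(wd*yy).sum()/wd.sum());print(np.round((u,v),1),np.round(c,2),loc(ray("top",[c],.054)).round(1))
for y in(91,-1,-47): print(y,w(-73,y).round(4))
E
```

```text
[ 0.51352921 -0.28172319  0.20257101] 0.21228831741926926 19.999885261058807
[[0.549  0.1567 0.054 ]
 [0.5077 0.0741 0.054 ]
 [0.4889 0.0338 0.054 ]] [[-73.1  91.6]
 [-73.9  -0.7]
 [-73.2 -45.2]]
[197.8 232.2] [197.61 232.4 ] [[-73.8  91.8]]
[232.2 245.9] [232.   245.69] [[-73.6  -0.2]]
[249.  252.2] [249.01 252.33] [[-73.7 -45.3]]
91 [0.5488 0.1561]
-1 [0.5085 0.0734]
-47 [0.4883 0.0321]
```

Call:
arm_command(
  deltas=[0,0,0,0.003,0.045,0,10,0,0,0.05,0.01,0.135,0,10,0,0,0.093,0.0355,0.438,0,10,0,0,0.093,0.0355,0.438,0,10,0,0,0.093,0.0355,0.438,0,10,0,0,0.093,0.0355,0.438,0,10,0,0,0.093,0.0355,0.438,0,10,0,0,0.093,0.0355,0.438,0,10,0,0,0.093,0.0355,0.438,0,10,0,0,0.093,0.0355,0.438,0,10,0,0,0.093,0.0355,0.438,0,10,0,0,0.093,0.0355,0.438,-0.04,10,0,0,0.093,0.0355,0.438,-0.072,10,0,0,0.093,0.0355,0.438,-0.072,10,0,0,0.093,0.0355,0.438,-0.072,10,0,0,0.093,0.0355,0.438,-0.072,10],
)

```text
clock: 14.25
position: [0.5503, 0.1558, 0.1308]
ee_rot: [2.665, 1.663, 0.004]
force: [0.1, -0.3, -0.2]
width: 0.21
gripper_force: 20.0
```

```bash
python3 - <<'E'
from h import *
st=sensors.observe();p=st["position"];print(p,loc(p),st["ee_rot"],(w(-73,91)-p[:2]).round(4))
s=snap("side","s4");t=snap("top","t4")
print("tip pred side",proj("side",[p-[0,0,.0586]]),"knob",proj("side",[p-[0,0,.0066]]))
c=cv2.resize(s[110:200,250:350],None,fx=6,fy=6,interpolation=cv2.INTER_CUBIC);cv2.imwrite("pics/z5.png",c)
E
```

```text
[0.55034834 0.15583667 0.13079727] [-71.49817603  91.44336092] [2.66479374 1.66252798 0.00354484] [-0.0015  0.0003]
tip pred side [[271.12132316 146.49738982]] knob [[270.07153498 129.85221514]]
```

View pics/z5.png

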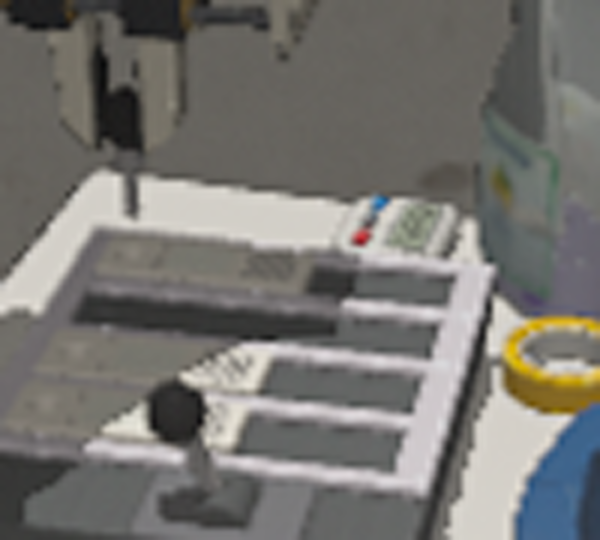

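z5 shows the pin tip at (131,215), i.e. pixel (271.8,145.8) against the predicted (271.1,146.5). The eyelet is just below, near (124,257). Alignment is fine, so I'll lower it.

Call:
arm_command(
  deltas=[0,0,0,-0.0015,0.0004,-0.01,10,0,0,0,-0.0015,0.0004,-0.016,10,0,0,0,-0.0015,0.0004,-0.019,10,0,0,0,-0.0015,0.0004,-0.022,10,0,0,0,-0.0015,0.0004,-0.024,10,0,0,0,-0.0015,0.0004,-0.024,10],
)

```text
clock: 14.95
position: [0.5476, 0.1565, 0.1047]
ee_rot: [-2.664, -1.665, 0.001]
force: [-0.8, 0.0, -0.4]
width: 0.219
gripper_force: 20.0
```

Call:
arm_command(
  deltas=[0,0,0,0,0,-0.004,10,0,0,0,0,0,-0.008,10,0,0,0,0,0,-0.012,10,0,0,0,0,0,-0.015,10,0,0,0,0,0,-0.018,10,0,0,0,0,0,-0.018,10],
)

```text
clock: 15.55
position: [0.5475, 0.1564, 0.0866]
ee_rot: [-2.664, -1.664, 0.001]
force: [0.3, 0.2, -0.4]
width: 0.215
gripper_force: 20.0
```

Almost home. Press to contact, release and lift.

Call:
arm_command(
  deltas=[0,0,0,0,0,-0.001,10,0,0,0,0,0,-0.002,10,0,0,0,0,0,-0.0025,10,0,0,0,0,0,-0.003,10],
)

```text
clock: 15.95
position: [0.548, 0.1567, 0.0847]
ee_rot: [2.664, 1.664, 0.001]
force: [-2.2, -1.2, 10.6]
width: 0.214
gripper_force: 20.0
```

Call:
arm_command(
  deltas=[0,0,0,0,0,0.001,45,0,0,0,0,0,0.001,45,0,0,0,0,0,0.001,45,0,0,0,0,0,0.001,45,0,0,0,0,0,0.04,45,0,0,0,0,0,0.08,45,0,0,0,-0.005,-0.04,0.085,45,0,0,-0.093,-0.0586,-0.4735,0.085,45,0,0,-0.093,-0.0586,-0.4735,0.085,45,0,0,-0.093,-0.0586,-0.4735,0.085,45,0,0,-0.093,-0.0586,-0.4735,0.085,45,0,0,-0.093,-0.0586,-0.4735,0.085,45,0,0,-0.093,-0.0586,-0.4735,0.085,45,0,0,-0.093,-0.0586,-0.4735,0.085,45,0,0,-0.093,-0.0586,-0.4735,0.085,45,0,0,-0.093,-0.0586,-0.4735,0.085,45,0,0,-0.093,-0.0586,-0.4735,0.085,45,0,0,-0.093,-0.0586,-0.4735,0.045,45,0,0,-0.093,-0.0586,-0.4735,0.045,45,0,0,-0.093,-0.0586,-0.4735,0.045,45],
)

```text
clock: 17.95
position: [0.4888, -0.3158, 0.1289]
ee_rot: [-2.776, -1.466, 0.002]
force: [-0.3, 0.2, 0.2]
width: 0.49
gripper_force: 0.0
```

```bash
python3 - <<'E'
from h import *
st=sensors.observe();p=st["position"];print(p,np.array([.4894,-.3172])-p[:2])
t=snap("top","t5");s=snap("side","s5")
a=cv2.resize(t[160:285,175:315],None,fx=3.2,fy=3.2,interpolation=cv2.INTER_CUBIC)
c=cv2.resize(s[200:330,230:345],None,fx=3,fy=3,interpolation=cv2.INTER_CUBIC)
w_=np.zeros((400,448+345,3),np.uint8);w_[:,:448]=a;w_[:390,448:]=c;cv2.imwrite("pics/z6.png",w_)
E
```

```text
[ 0.48878832 -0.31583823  0.12886051] [ 0.00061168 -0.00136177]
```

View pics/z6.png

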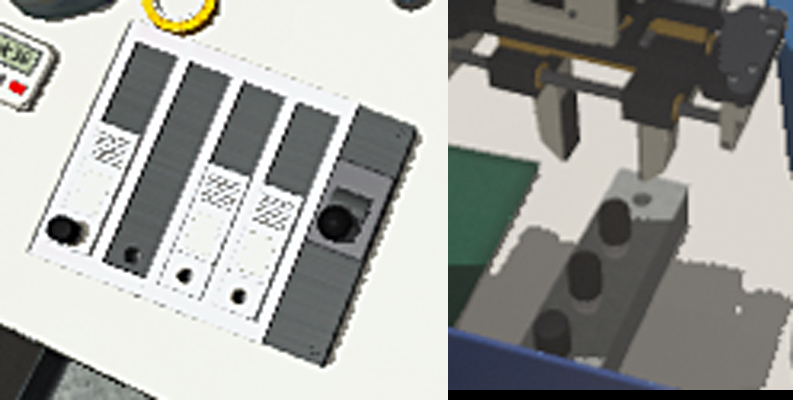

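z6 shows a pin standing in lane a's eyelet at (65,229), with holders c and d still against the stop. The gripper is above the second pin.

Call:
arm_command(
  deltas=[0,0,0,0.0008,-0.0014,-0.03,45,0,0,0,0.0008,-0.0014,-0.05,45,0,0,0,0.0008,-0.0014,-0.0615,45,0,0,0,0.0008,-0.0014,-0.0615,45,0,0,0,0.0008,-0.0014,-0.0615,10,0,0,0,0.0008,-0.0014,-0.0615,10,0,0,0,0.0008,-0.0014,-0.0615,10,0,0,0,0.0008,-0.0014,-0.0615,10,0,0,0,0.0008,-0.0014,-0.0615,10,0,0,0,0.0008,-0.0014,-0.0615,10],
)

```text
clock: 19.05
position: [0.4904, -0.3186, 0.0682]
ee_rot: [2.778, 1.465, 0.001]
force: [-0.5, 1.0, 6.5]
width: 0.21
gripper_force: 20.0
```

Call:
arm_command(
  deltas=[0,0,0,0,0,0.04,10,0,0,0,0,0,0.08,10,0,0,0,0,0,0.135,10,0,0,0,0,0,0.135,10,0,0,0.05,0.01,0.1,0.135,10,0,0,0.093,0.0178,0.392,0.135,10,0,0,0.093,0.0178,0.392,0.135,10,0,0,0.093,0.0178,0.392,0.135,10,0,0,0.093,0.0178,0.392,0.135,10,0,0,0.093,0.0178,0.392,0.135,10,0,0,0.093,0.0178,0.392,0.135,10,0,0,0.093,0.0178,0.392,0.135,10,0,0,0.093,0.0178,0.392,0.135,10,0,0,0.093,0.0178,0.392,0.135,10,0,0,0.093,0.0178,0.392,0.09,10,0,0,0.093,0.0178,0.392,0.063,10,0,0,0.093,0.0178,0.392,0.063,10,0,0,0.093,0.0178,0.392,0.063,10,0,0,0.093,0.0178,0.392,0.063,10],
)

```text
clock: 20.95
position: [0.5088, 0.0732, 0.132]
ee_rot: [2.665, 1.662, 0.003]
force: [0.1, -0.5, -0.0]
width: 0.213
gripper_force: 20.0
```

```bash
python3 - <<'E'
from h import *
st=sensors.observe();p=st["position"];print(p,(w(-73,-1)-p[:2]).round(4))
s=snap("side","s6");print("tip pred side",proj("side",[p-[0,0,.0602]]),"eye",proj("side",[[*w(-73,-1),.054]]))
c=cv2.resize(s[110:200,240:340],None,fx=6,fy=6,interpolation=cv2.INTER_CUBIC);cv2.imwrite("pics/z7.png",c)
E
```

```text
[0.50881001 0.07323581 0.13200095] [-0.0004  0.0002]
tip pred side [[261.15380765 162.72323201]] eye [[261.48583411 168.42722342]]
```

View pics/z7.png

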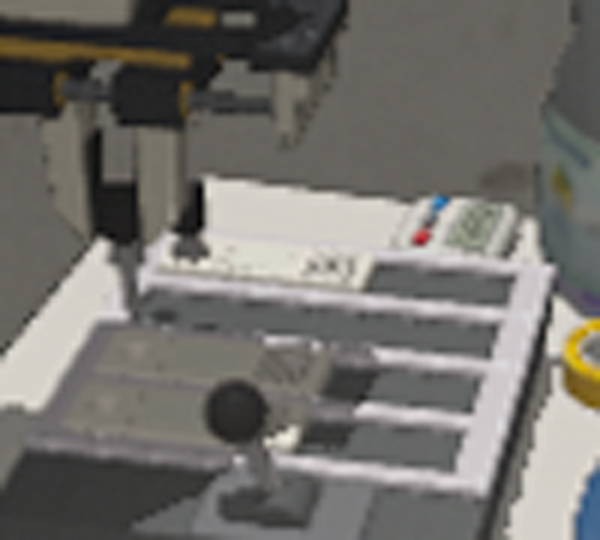

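z7 shows the tip at (131,317), i.e. (261.8,162.8), which matches the prediction. The lane c eyelet is below it at about (133,350).

Call:
arm_command(
  deltas=[0,0,0,-0.0003,0.0002,-0.01,10,0,0,0,-0.0003,0.0002,-0.016,10,0,0,0,-0.0003,0.0002,-0.019,10,0,0,0,-0.0003,0.0002,-0.022,10,0,0,0,-0.0003,0.0002,-0.024,10,0,0,0,-0.0003,0.0002,-0.024,10],
)

```text
clock: 21.6
position: [0.5073, 0.0738, 0.1063]
ee_rot: [-2.664, -1.665, 0.001]
force: [-0.6, 0.7, 0.2]
width: 0.21
gripper_force: 20.0
```

Call:
arm_command(
  deltas=[0,0,0,0.0005,0,-0.004,10,0,0,0,0.0005,0,-0.008,10,0,0,0,0.0005,0,-0.012,10,0,0,0,0.0005,0,-0.015,10,0,0,0,0.0005,0,-0.018,10,0,0,0,0.0005,0,-0.02,10,0,0,0,0.0005,0,-0.021,10],
)

```text
clock: 22.3
position: [0.5083, 0.0741, 0.0861]
ee_rot: [2.664, 1.664, 0.001]
force: [-2.9, -1.6, 14.7]
width: 0.208
gripper_force: 20.0
```

Call:
arm_command(
  deltas=[0,0,0,0,0,0.001,45,0,0,0,0,0,0.001,45,0,0,0,0,0,0.001,45,0,0,0,0,0,0.001,45,0,0,0,0,0,0.04,45,0,0,0,0,0,0.08,45,0,0,0,0,-0.04,0.09,45,0,0,-0.093,-0.044,-0.428,0.09,45,0,0,-0.093,-0.044,-0.428,0.09,45,0,0,-0.093,-0.044,-0.428,0.09,45,0,0,-0.093,-0.044,-0.428,0.09,45,0,0,-0.093,-0.044,-0.428,0.09,45,0,0,-0.093,-0.044,-0.428,0.09,45,0,0,-0.093,-0.044,-0.428,0.09,45,0,0,-0.093,-0.044,-0.428,0.09,45,0,0,-0.093,-0.044,-0.428,0.09,45,0,0,-0.093,-0.044,-0.428,0.045,45,0,0,-0.093,-0.044,-0.428,0.045,45,0,0,-0.093,-0.044,-0.428,0.045,45,0,0,-0.093,-0.044,-0.428,0.045,45],
)

```text
clock: 24.3
position: [0.4648, -0.3539, 0.132]
ee_rot: [2.777, 1.466, 0.001]
force: [-0.2, 0.0, 0.1]
width: 0.492
gripper_force: 0.0
```

```bash
python3 - <<'E'
from h import *
st=sensors.observe();p=st["position"];print(p,np.array([.4642,-.3537])-p[:2],st["width"])
t=snap("top","t7");s=snap("side","s7")
a=cv2.resize(t[160:285,175:315],None,fx=3.2,fy=3.2,interpolation=cv2.INTER_CUBIC)
c=cv2.resize(s[200:330,230:345],None,fx=3,fy=3,interpolation=cv2.INTER_CUBIC)
w_=np.zeros((400,448+345,3),np.uint8);w_[:,:448]=a;w_[:390,448:]=c;cv2.imwrite("pics/z8.png",w_)
E
```

```text
[ 0.46484544 -0.35391202  0.13201708] [-0.00064544  0.00021202] 0.4915811678487582
```

View pics/z8.png

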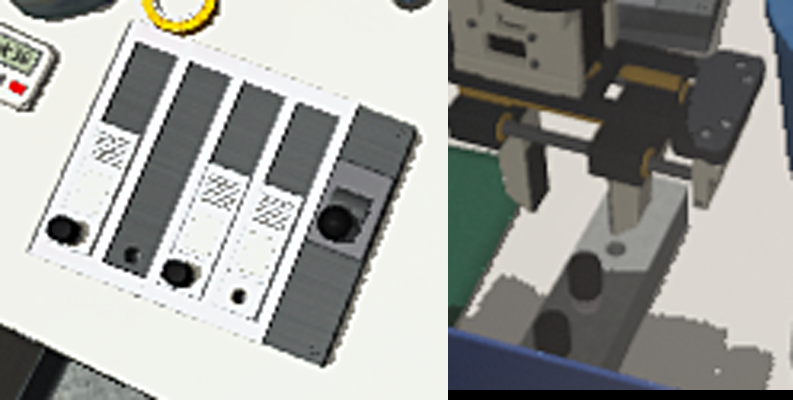

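z8 shows pins home in lanes a (65,229) and c (178,273), with holder d still at the stop, eyelet at (238,296). Now the third pin.

Call:
arm_command(
  deltas=[0,0,0,-0.0004,0,-0.03,45,0,0,0,-0.0004,0,-0.05,45,0,0,0,-0.0004,0,-0.0645,45,0,0,0,-0.0004,0,-0.0645,45,0,0,0,-0.0004,0,-0.0645,10,0,0,0,-0.0004,0,-0.0645,10,0,0,0,-0.0004,0,-0.0645,10,0,0,0,-0.0004,0,-0.0645,10,0,0,0,-0.0004,0,-0.0645,10,0,0,0,-0.0004,0,-0.0645,10],
)

```text
clock: 25.4
position: [0.464, -0.3545, 0.0668]
ee_rot: [2.778, 1.465, 0.001]
force: [-1.2, 0.5, 6.6]
width: 0.209
gripper_force: 20.0
```

Call:
arm_command(
  deltas=[0,0,0,0,0,0.04,10,0,0,0,0,0,0.08,10,0,0,0,0,0,0.135,10,0,0,0,0,0,0.135,10,0,0,0.05,0.01,0.1,0.135,10,0,0,0.093,0.0248,0.3873,0.135,10,0,0,0.093,0.0248,0.3873,0.135,10,0,0,0.093,0.0248,0.3873,0.135,10,0,0,0.093,0.0248,0.3873,0.135,10,0,0,0.093,0.0248,0.3873,0.135,10,0,0,0.093,0.0248,0.3873,0.135,10,0,0,0.093,0.0248,0.3873,0.135,10,0,0,0.093,0.0248,0.3873,0.135,10,0,0,0.093,0.0248,0.3873,0.135,10,0,0,0.093,0.0248,0.3873,0.09,10,0,0,0.093,0.0248,0.3873,0.063,10,0,0,0.093,0.0248,0.3873,0.063,10,0,0,0.093,0.0248,0.3873,0.063,10,0,0,0.093,0.0248,0.3873,0.063,10],
)

```text
clock: 27.3
position: [0.4894, 0.0327, 0.1304]
ee_rot: [2.664, 1.662, 0.003]
force: [0.3, -0.3, 0.1]
width: 0.205
gripper_force: 20.0
```

```bash
python3 - <<'E'
from h import *
st=sensors.observe();p=st["position"];print(p,(np.array([.4886,.033])-p[:2]).round(4))
s=snap("side","s8");print("tip pred side",proj("side",[p-[0,0,.0588]]),"eye",proj("side",[[*w(-73,-47),.054],[.4889,.0338,.054]]))
c=cv2.resize(s[110:200,230:330],None,fx=6,fy=6,interpolation=cv2.INTER_CUBIC);cv2.imwrite("pics/z9.png",c)
E
```

```text
[0.4893573  0.03266616 0.13042754] [-0.0008  0.0003]
tip pred side [[256.06555801 171.55093711]] eye [[256.22435673 177.50988808]
 [256.36568823 177.12903106]]
```

View pics/z9.png

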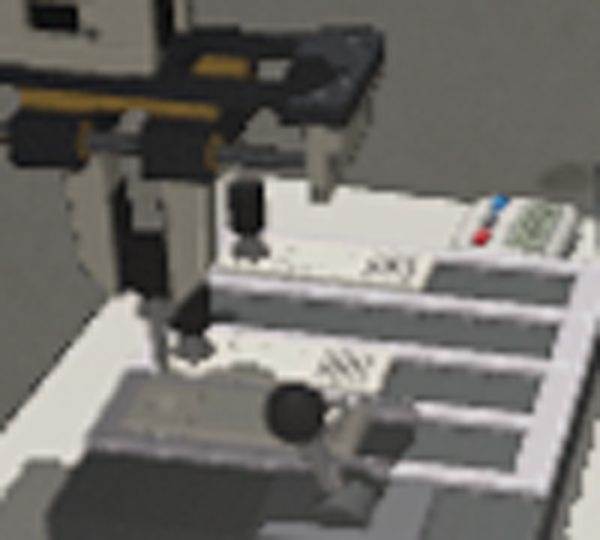

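The tip is at (161,370), i.e. (256.8,171.7), again as predicted, with the eyelet below near (163,405). Lower.

Call:
arm_command(
  deltas=[0,0,0,-0.0005,0.0002,-0.01,10,0,0,0,-0.0005,0.0002,-0.016,10,0,0,0,-0.0005,0.0002,-0.019,10,0,0,0,-0.0005,0.0002,-0.022,10,0,0,0,-0.0005,0.0002,-0.024,10,0,0,0,-0.0005,0.0002,-0.024,10],
)

```text
clock: 27.95
position: [0.4877, 0.0334, 0.1048]
ee_rot: [-2.664, -1.665, 0.001]
force: [-0.3, -0.9, -1.6]
width: 0.21
gripper_force: 20.0
```

Call:
arm_command(
  deltas=[0,0,0,0.0004,0,-0.004,10,0,0,0,0.0004,0,-0.008,10,0,0,0,0.0004,0,-0.012,10,0,0,0,0.0004,0,-0.015,10,0,0,0,0.0004,0,-0.018,10,0,0,0,0.0004,0,-0.02,10,0,0,0,0.0004,0,-0.0208,10],
)

```text
clock: 28.65
position: [0.4886, 0.0333, 0.0847]
ee_rot: [2.664, 1.664, 0.001]
force: [-3.8, -1.3, 17.2]
width: 0.209
gripper_force: 20.0
```

Call:
arm_command(
  deltas=[0,0,0,0,0,0.001,45,0,0,0,0,0,0.001,45,0,0,0,0,0,0.001,45,0,0,0,0,0,0.001,45,0,0,0,0,0,0.05,45,0,0,0,0,0,0.1,45,0,0,0,-0.03,-0.1,0.1,0,0,0,0,-0.08,-0.25,0.1,0,0,0,0,-0.08,-0.25,0.1,0,0,0,0,-0.08,-0.25,0.1,0,0,0,0,-0.08,-0.25,0.1,0,0,0,0,-0.08,-0.25,0.1,0,0,0,0,-0.08,-0.25,0.1,0],
)

```text
clock: 29.95
position: [0.4072, -0.219, 0.1841]
ee_rot: [2.668, 1.658, -0.001]
force: [0.4, 0.6, -0.9]
width: 0.005
gripper_force: 0.0
```

```bash
python3 - <<'E'
from h import *
st=sensors.observe();p=st["position"];print(p,st["width"],(w(-50,-98)-p[:2]).round(4))
t=snap("top","t9");s=snap("side","s9")
a=cv2.resize(t[160:285,175:315],None,fx=3.2,fy=3.2,interpolation=cv2.INTER_CUBIC)
c=cv2.resize(s[130:225,230:345],None,fx=3,fy=3,interpolation=cv2.INTER_CUBIC)
w_=np.zeros((400,448+345,3),np.uint8);w_[:,:448]=a;w_[:285,448:]=c;cv2.imwrite("pics/z10.png",w_)
E
```

```text
[ 0.40715585 -0.21895923  0.18406994] 0.005154431008624837 [0.0794 0.1951]
```

View pics/z10.png

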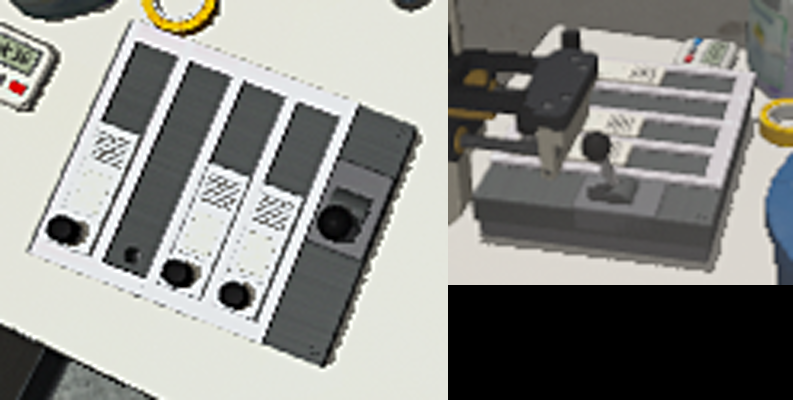

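z10 shows all three pins upright and home at (65,229), (180,273), (235,294), with the lever still forward at (335,222). I'll move the closed fingers in front of the lever ball.

Call:
arm_command(
  deltas=[0,0,0,0.0794,0.195,0,0,0,0,0,0.0794,0.195,0,0,0,0,0,0.0794,0.195,0,0,0,0,0,0.0794,0.195,0,0,0,0,0,0.0794,0.195,0,0,0,0,0,0.0794,0.195,0,0,0,0,0,0.0794,0.195,-0.04,0,0,0,0,0.0794,0.195,-0.085,0,0,0,0,0.0794,0.195,-0.085,0,0,0,0,0.0794,0.195,-0.085,0],
)

```text
clock: 31.05
position: [0.4868, -0.0223, 0.0995]
ee_rot: [-2.664, -1.663, 0.003]
force: [-0.3, 0.5, 0.3]
width: 0.002
gripper_force: 0.0
```

Push +x local in 8 mm rows (0.0072, −0.0035), 64 mm in all.

Call:
arm_command(
  deltas=[0,0,0,0.0072,-0.004,0,0,0,0,0,0.0144,-0.008,0,0,0,0,0,0.0216,-0.0115,0,0,0,0,0,0.0288,-0.015,0,0,0,0,0,0.036,-0.0185,0,0,0,0,0,0.0432,-0.022,0,0,0,0,0,0.0504,-0.0255,0,0,0,0,0,0.0575,-0.029,0,0],
)

```text
clock: 31.85
position: [0.5456, -0.051, 0.099]
ee_rot: [-2.664, -1.664, 0.001]
force: [-1.2, 1.0, -1.2]
width: 0.003
gripper_force: 0.7
```

```bash
python3 - <<'E'
from h import *
print(loc(sensors.observe()["position"]))
E
```

```text
[ 14.89635127 -96.52692827]
```

Call:
arm_command(
  deltas=[0,0,0,0.0036,-0.0018,0,0,0,0,0,0.0072,-0.0035,0,0],
)

```text
clock: 32.05
position: [0.5476, -0.0519, 0.0984]
ee_rot: [-2.657, -1.663, 0.012]
force: [-29.3, 13.1, 23.2]
width: 0.007
gripper_force: 17.7
```

```bash
python3 - <<'E'
from h import *
s=sensors.observe();print(loc(s["position"]),s["force"])
t=snap("top","t10");s=snap("side","s10")
c=cv2.resize(s[130:225,230:345],None,fx=5,fy=5,interpolation=cv2.INTER_CUBIC);cv2.imwrite("pics/z11.png",c)
E
```

```text
[ 17.14138287 -96.4969176 ] [-29.27133388  13.12915299  23.16133377]
```

View pics/z11.png

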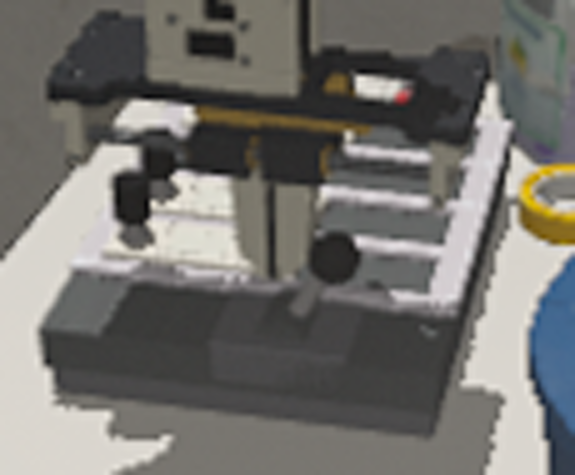

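z11 shows the lever ball over to the rear at (335,257), and the force jump marks the end stop. Back off and retreat.

Call:
arm_command(
  deltas=[0,0,0,-0.0072,0.0035,0,0,0,0,0,-0.027,0.013,0,0,0,0,0,-0.027,0.013,0.05,0,0,0,0,-0.027,0.013,0.1,0,0,0,0,-0.14,-0.17,0.1,0,0,0,0,-0.14,-0.17,0.1,0,0,0,0,-0.14,-0.17,0.1,0,0,0,0,-0.14,-0.17,0.1,0,0,0,0,-0.14,-0.17,0.1,0,0,0,0,-0.14,-0.17,0.1,0,0,0,0,-0.14,-0.17,0.1,0],
)

```text
clock: 33.25
position: [0.413, -0.2242, 0.1995]
ee_rot: [2.664, 1.663, 0.001]
force: [-0.6, 1.5, -0.1]
width: 0.003
gripper_force: 0.0
```

```bash
python3 - <<'E'
from h import *
print(sensors.observe()["force"])
t=snap("top","t11");s=snap("side","s11")
Z=lambda p:[(175+(x+.5)/4-.5,160+(y+.5)/4-.5) for x,y in p]
a=cv2.resize(t[160:285,175:315],None,fx=3.2,fy=3.2,interpolation=cv2.INTER_CUBIC)
c=cv2.resize(s[130:225,230:345],None,fx=3,fy=3,interpolation=cv2.INTER_CUBIC)
w_=np.zeros((400,448+345,3),np.uint8);w_[:,:448]=a;w_[:285,448:]=c;cv2.imwrite("pics/z12.png",w_)
for q in (.6,.8,1.0): print(q,(proj("top",[[*w(20+50*np.sin(q-.5),-98),.046+.05*np.cos(q-.5)]])-[175,160])*3.2)
E
```

```text
[-0.55358423  1.45442695 -0.06798291]
0.6 [[344.86515267 191.54713646]]
0.8 [[350.00673673 179.83050398]]
1.0 [[355.01593858 169.36878213]]
```

View pics/z12.png

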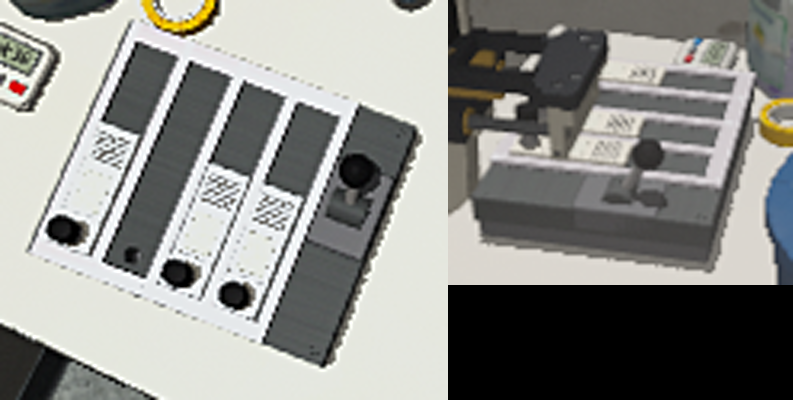

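The lever ball is at (356,170), which corresponds to q≈1.0. All pins are home and the arm is clear.

```bash
python3 -c "
from cell import arm
print(arm.sign_off())"
```

```text
the job is handed in; nothing more can be done
None
```

I drew the three holders present (lanes a, c and d; lane b is empty) to the front stop and pinned each one home, then swung the run lever fully to the rear, and handed the job in at about 33 s; sign-off gave no verdict.

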